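# Hang up the brush washer and hold the lamp mount over its threaded holes

### The job

We are fitting the studio lamp's mount to the wooden lamp block: first lift the brush washer off the block by its bail, keeping it upright, and hang it by the bail on the hook on the side of the drawer chest. Then take the dark lamp mount by its boss and hold it level over the block, about 15 mm clear of it, with its four holes in line with the four threaded inserts (either way round), and finish while still holding it there, still and touching nothing, so that I can slip the felt pad under it and start the screws. Leave everything else where it is.

Things in the scene. Friction and masses are not known exactly. Their poses are not given: they have to be found in the camera images.
- lamp_block: Fixed pale hardwood block on the bench, 150 (x) x 110 (y) x 30 mm high, four brass threaded inserts (bore 7 mm) in its top at x +-45, y +-28 mm. Origin: centre of the underside, z up. Position and yaw vary; the brush washer stands on it at the start, its bail within 0.5 rad of the block's x.
- insert0 (a point): Mouth of the threaded insert at (+45, +28) mm in the block's frame, on the block's top (30 mm).
- insert2 (a point): Mouth of the diagonally opposite insert, at (-45, -28) mm in the block's frame.
- lamp_mount: Loose dark grey cast lamp mount, 0.2 to 0.4 kg, on the bench right (-y) of the block, boss up. Plate 116 (x) x 80 (y) x 8 mm, four 12 mm holes at x +-45, y +-28. Foot 46 x 40 mm to z 14, then square boss 32 (x) x 28 (y) mm to z 64: grip across its 28 mm (closing along y). Clamping screw on the boss's +x face at z 46, out to x 33, 16 mm thick. Origin: centre of the underside, z up.
- hole0 (a point): Lower mouth of the mount's hole at (+45, +28) mm in the mount's frame.
- hole2 (a point): Lower mouth of the diagonally opposite hole, at (-45, -28) mm.
- brush_washer: Loose lidded steel can, 95 mm across, lid top at z 90 mm, 0.28 to 0.46 kg, with a rigid upright bail of 9 mm bar: legs at x +-52, straight top bar along the can's x from -44 to +44 mm, axis at z 160 (65 mm open above the lid). Origin: centre of the underside, z up. Take the bar beside its middle (e.g. 30 mm off) to leave the middle free for the hook.
- bail_mid (a point): Middle of the bail's top bar, on its axis, 160 mm above the can's underside.
- drawer_chest: Fixed beech drawer chest left (+y) of the block, 260 (x) x 180 (y) x 230 mm high; pigment jars 43 mm high on the +y half of its top. Origin: centre of the underside, z up. A steel hook stands out along its own -y from the middle of its -y side. Position and yaw vary.
- hook_seat (a point): Where the bail rests: top of the hook's level stretch, z 215 mm, 75 mm out from the chest's side. The hook is 8 mm wire along the chest's y, level from 60 to 88 mm out; inwards it climbs by 8 mm, outwards the tip is turned up. At rest the bar's axis is 4.5 mm above this point. Its axes are the chest's.
- hook_tip (a point): Upper end of the hook's turned-up tip, 104 mm out from the chest's side, 231 mm above the bench (16 mm above the seat). The bail must pass over it from outside, with the hook between bar and lid.
- screw_dish: Loose aluminium dish with the four screws, 72 mm across, 18 mm high; origin under its centre. Bystander; may change places with the lamp mount.
- brush_jar: Loose glass jar of paint brushes, 76 mm across, brushes up to about 240 mm; origin under its centre. Bystander at the back.
- oil_bottle: Loose amber oil bottle, 56 mm across, 150 mm high; origin under its centre. Bystander at the back.
- paint_tube_blue: Loose blue paint tube lying flat, about 110 x 34 x 20 mm; origin near its middle. Bystander at the back.
- paint_tube_red: Loose red paint tube lying flat, about 110 x 34 x 20 mm; origin near its middle. Bystander at the back.
- screwdriver: Loose screwdriver lying on the bench behind the block, about 200 mm long along its x. Bystander.
- palette: Loose white palette with dabs of paint, 200 x 150 x 6 mm, flat on the bench at the near left. Bystander.
There are look-alikes about, which are no part of the job. What is shaped like the lamp_mount but turquoise is not meant. Leave any orange look-alike of the brush_washer alone.

How it is judged:
By the outcome, as a careful person would: the job done as asked, in the order asked, and still so for the second after the job is handed in, while the arm keeps its last pose, push and grip.
It also fails if it takes over 56 s, if anything falls off the work surface, if the arm or the gripper's body presses on something with over 40 N, if the wrist force passes 120 N, or if a joint passes its speed limit or range.

### The arm

A 6-joint arm with a two-finger parallel gripper is mounted at the origin on the work surface. World frame = base frame: x ahead of the robot, y to its left, z up, the work surface at z = 0. Lengths are in m, angles in degrees, forces in N, time in s.
With the tool pointing down it reaches from about 0.15 to 0.775 m from the base axis. Payload 6.1 kg.
Tool frame: the origin (TCP) lies midway between the tips of the shut fingers; the grasp point (between the pads) lies 19 mm behind it; z points along the fingers, y is the direction in which the jaws open and shut (so a half turn about z gives the same grasp; the last joint's range is limited). The gripper opens to 85 mm and grips with 20 to 120 N. Pads are 22 mm wide; open, the fingers measure 114 mm over their backs; the gripper's body (76 mm by 85 mm) begins 54 mm behind the grasp point. The pads swing forward as they close: fully open they stand 13 mm farther back than shut.
Start: joints at [76.834, 7.208, -2.269, 80.523, 0, 90], TCP at [0.12, 0.511, 0.231] pointing down, gripper open.
Joint ranges: [-155.77, 155.77], [-54.66, 111.73], [-72.52, 77.12], [-102.08, 115.82], [-83.92, 84.16], [-180, 180]. Speed limits (degrees/s): [136.94, 136.94, 172.46, 180, 180, 180].

### API

Orientations are given as a 3x3 rotation matrix whose columns are the frame's x, y, z axes.
In Python, from workcell import get_state, snapshot, sign_off, recognise, silhouettes, pinpoint gives the robot as it stands. The module is installed in compiled form; this text tells all that it offers.
- The arm moves only by the shell command python3 -m jog 'ROWS'. ROWS is JSON, a list of rows, each a list of 3 entries, a list of its own where there are three numbers: the finger opening in mm, from 0 to 85.4, then the shift along the tool's x, y, z in mm, then the turn about the tool's z in rad. In form: [[hand, [x, y, z], twist], ...]. A call has 1 to 5 rows; each row is the pose to reach, as a shift and turn from the pose measured when the call began, along the tool's axes at that moment; what a row does not reach only later rows make up. A row lasts 1/8 s, in which the tool goes at most 62.5 mm and 10.7 degrees, less where a joint would pass 70% of its speed; a pose out of reach is approached as far as the arm can. A call with a gripper value outside its range is refused whole. The fingers move at their own pace and stop on an object; the grip force is fixed at half the most. Time passes only in rows, so rows that repeat a pose let the fingers close. It gives the time, the measured TCP pose, the force and the opening at its end, in the units of the state.
- get_state(): the state, without advancing time (a new reading comes with each control period).
- snapshot(name): name is "scene" or "top"; returns a dict with "image" (384x512x3 uint8, red, green, blue), "intrinsics" (3x3 intrinsics, pixels), "k1" (the pictures are not rectified: a ray, as slopes to the right and down, at radius r is drawn at 1 + k1 r^2 times it, then the intrinsics apply), "R" (3x3) and "t" (3): a world point X has camera coordinates R X + t. Camera axes: x right, y down, z forward; pixel columns grow to the right and rows downward; lengths in m; the calibration is good to about 2 mm. A picture is of the moment at which its call begins. There is no depth.
- sign_off(): hands the job in, once; it reports no verdict.
Trained networks look in a picture, given as the dict that the camera call returned (one of the last four; its "shot" number tells which), for a name from the list of things; names that differ only in an ending like _2 or _b are one class to them, and where a whole thing is asked for, a point or a joint stands for the part that bears it (a point fixed in the world has none). Each returns a list of dicts, best first, with "p" (0 to 1); they miss things now and then, are a little off and sometimes report something else, mostly with a low value. They report only what shows in the picture. A call takes as long as a camera call. They do not tell look-alikes from the thing itself.
- recognise(label, picture): "xyz" ([x, y, z] in m, in world coordinates, good to about 4 mm: the middle of the surface that is visible of it).
- silhouettes(label, picture): "region" (384x512 bool, what is visible of it).
- pinpoint(label, picture): "xyz" ([x, y, z] in m, in world coordinates, good to about 4 mm: a listed point, or the origin of a listed thing).
The state is a dict: "clock": time; "joint_pos": joint angles; "qd": joint speeds; "joint_torque": joint torques, N m; "tool_pos": TCP position; "tool_rot": TCP orientation; "contact_force": force on the tool from outside, world axes, zero at the start; "moment": the same for the moment, N m; "width": opening from 0.0 (shut) to 1.0 (fully open).
Only numpy, scipy, OpenCV 4.12 (cv2) and the standard library are available. Lean on these libraries where they do the work, as an engineer would, in place of code of your own. Each camera call takes 0.05 s, during which the arm holds its last target. There are 200 camera calls.

## Working session

There is one attempt and no reset: what is moved stays moved. The work goes in short steps, Python scripts to look and compute and a shell command to move; the robot and the scene stay as the last step left them, time stands still between calls to the robot, and variables do not carry over. Pictures are saved under pics/ and viewed, about 8 in all and at most 12, crops included, and the job is handed in when it is done.

```bash
mkdir -p pics; cat > h.py <<'E'
import numpy as np, cv2
from workcell import *
def shots():
    return {n:snapshot(n) for n in ("scene","top")}
def save(p,f): cv2.imwrite("pics/"+f,cv2.cvtColor(p["image"],cv2.COLOR_RGB2BGR))
def proj(p,X):
    c=np.asarray(p["R"])@np.asarray(X)+np.asarray(p["t"]); s=c[:2]/c[2]; s=s*(1+p["k1"]*(s@s))
    K=np.asarray(p["intrinsics"]); return K[:2,:2]@s+K[:2,2]
def pp(l,p,f=pinpoint,n=3):
    for d in f(l,p)[:n]: print(f.__name__[:4],l,p.get("shot"),np.round(d["xyz"],4),round(d["p"],2),np.round(proj(p,d["xyz"])))
E
python3 - <<'E'
from h import *
s=shots()
a=[cv2.resize(s[n]["image"],(512,384)) for n in s]
for n in s: save(s[n],n+"0.png")
st=get_state(); print(st["tool_pos"],np.round(st["tool_rot"],3),st["width"],st["clock"])
for n in s:
    print(n,-s[n]["R"].T@s[n]["t"])
    for l in "lamp_block insert0 insert2 lamp_mount hole0 hole2 brush_washer bail_mid drawer_chest hook_seat hook_tip screw_dish".split(): pp(l,s[n])
E
```

```text
[0.11951685 0.51084858 0.2306079 ] [[-0.974  0.228 -0.   ]
 [ 0.228  0.974 -0.001]
 [-0.    -0.001 -1.   ]] 0.9999832005923209 0.1
scene [ 1.30870439 -0.17948826  1.23422296]
call lamp_block 1 [ 0.5058 -0.0258 -0.0008] 0.73 [234. 225.]
call insert0 1 [ 0.4598 -0.0493  0.0292] 0.92 [224. 211.]
call insert0 1 [ 0.5549 -0.0031  0.0321] 0.58 [243. 229.]
call insert2 1 [ 0.4598 -0.0493  0.0292] 0.92 [224. 211.]
call insert2 1 [ 0.5549 -0.0031  0.0321] 0.58 [243. 229.]
call lamp_mount 1 [ 0.4089 -0.2262 -0.0045] 0.98 [174. 216.]
call lamp_mount 1 [ 3.699e-01 -4.038e-01  4.000e-04] 0.62 [124. 217.]
call lamp_mount 1 [ 0.2215 -0.2969 -0.0044] 0.57 [149. 181.]
call hole0 1 [ 0.3819 -0.2696 -0.0009] 0.94 [161. 212.]
call hole0 1 [ 0.41   -0.3651 -0.0022] 0.92 [136. 224.]
call hole0 1 [ 0.4344 -0.1792 -0.0009] 0.73 [188. 218.]
call hole2 1 [ 0.3819 -0.2696 -0.0009] 0.94 [161. 212.]
call hole2 1 [ 0.41   -0.3651 -0.0022] 0.92 [136. 224.]
call hole2 1 [ 0.4344 -0.1792 -0.0009] 0.73 [188. 218.]
call brush_washer 1 [ 0.5041 -0.0346  0.0286] 0.97 [231. 220.]
call brush_washer 1 [ 0.3638  0.091  -0.0
[... 1483 characters left out ...]
.5134 -0.0354  0.0313] 0.86 [276. 198.]
call brush_washer 2 [0.359  0.095  0.0015] 0.85 [240. 239.]
call brush_washer 2 [0.7476 0.2691 0.0045] 0.22 [199. 137.]
call bail_mid 2 [ 0.5085 -0.0326  0.194 ] 0.95 [278. 192.]
call bail_mid 2 [0.362  0.0914 0.1593] 0.75 [240. 235.]
call drawer_chest 2 [5.425e-01 4.573e-01 1.000e-04] 0.86 [147. 188.]
call drawer_chest 2 [0.566  0.2941 0.2138] 0.67 [180. 171.]
call hook_seat 2 [0.5672 0.2913 0.2177] 0.91 [181. 170.]
call hook_tip 2 [0.5703 0.2667 0.2312] 0.75 [187. 169.]
call hook_tip 2 [ 0.4639 -0.0478  0.0315] 0.56 [280. 211.]
call hook_tip 2 [0.567  0.2915 0.213 ] 0.45 [181. 171.]
call screw_dish 2 [ 5.562e-01 -3.573e-01  1.000e-04] 0.5 [361. 190.]
```

View pics/scene0.png

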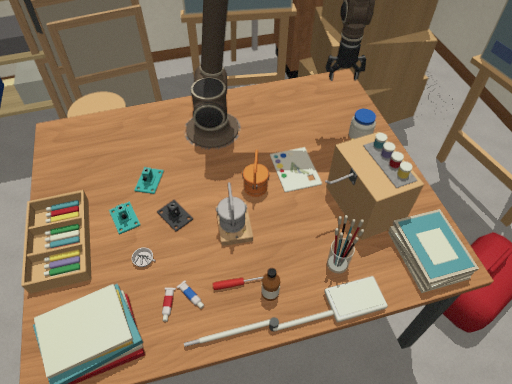

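View pics/top0.png

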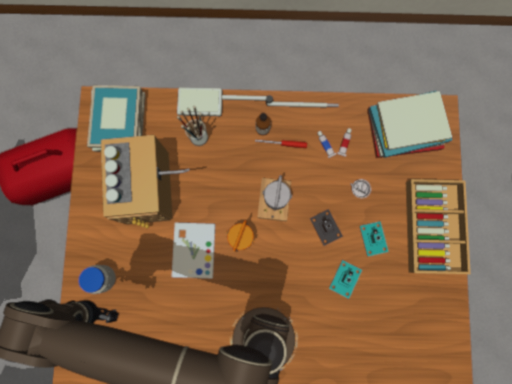

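The scene view shows the grey washer on the block at about (231,210) and the dark mount at (175,214). The chest hook tip is at (328,182), and the orange and turquoise look-alikes are separate. I'll zoom in with overlays of the estimated model to get the yaws.

```bash
cat >> h.py <<'E'
def T(x,y,z,yaw): 
    c,s=np.cos(yaw),np.sin(yaw); R=np.array([[c,-s,0],[s,c,0],[0,0,1]]); t=np.array([x,y,z])
    return lambda P: np.asarray(P)@R.T+t
def rect(a,b,z): return np.array([[a,b,z],[-a,b,z],[-a,-b,z],[a,-b,z],[a,b,z]])
def crop(p,cx,cy,w,h,k,lines=(),f=None):
    x0,y0=int(cx-w/2),int(cy-h/2)
    im=cv2.resize(cv2.cvtColor(p["image"],cv2.COLOR_RGB2BGR)[y0:y0+h,x0:x0+w],None,fx=k,fy=k,interpolation=cv2.INTER_CUBIC)
    for L,col in lines:
        q=np.array([(proj(p,X)-[x0,y0]+.5)*k for X in L]); cv2.polylines(im,[np.int32(np.round(q))],False,col,1,cv2.LINE_AA)
    return im
E
python3 - <<'E'
from h import *
s=shots()
B=T(.508,-.0255,0,np.radians(-6.5)); M=T(.4095,-.2255,0,np.radians(29.9))
L=[(B(rect(.075,.055,.03)),(0,255,0)),(M(rect(.058,.04,.008)),(0,255,255)),(M(rect(.016,.014,.064)),(0,255,255)),(M([[.033,0,.046],[.016,0,.046]]),(0,0,255))]
m=lambda lines:[crop(s["top"],278,198,66,50,6,lines),crop(s["scene"],232,212,66,50,6,lines),crop(s["top"],326,227,66,50,6,lines),crop(s["scene"],175,212,66,50,6,lines)]
a=m([]);b=m(L)
cv2.imwrite("pics/c1.png",np.vstack([np.hstack(a[:2]),np.hstack([b[2],b[3]])]))
E
```

```text
(no output)
```

View pics/c1.png

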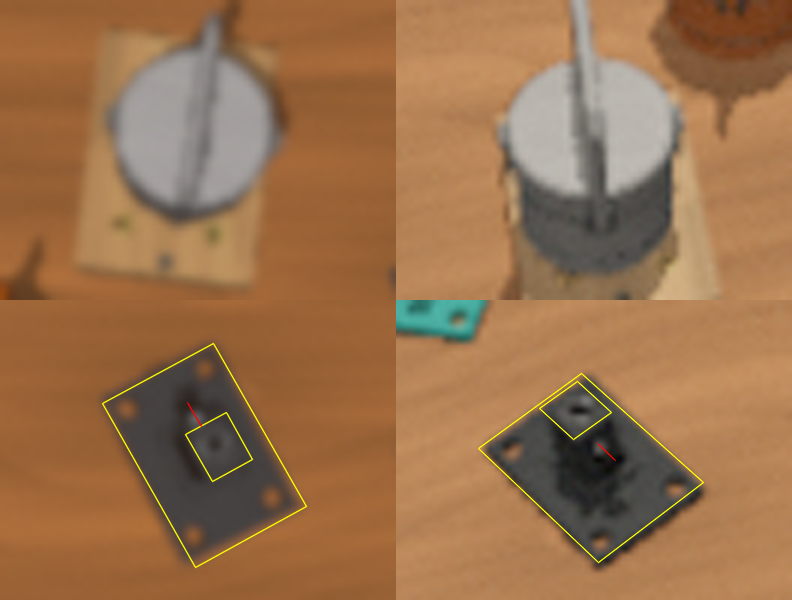

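The mount overlay fits, with the holes and clamp screw consistent at yaw ≈30°. The bail runs close to the block's x. Next I'll overlay the washer, block and chest models.

```bash
python3 - <<'E'
from h import *
s=shots()
for n in s:
  for l in ("insert0","hook_tip","hook_seat","drawer_chest","bail_mid"): pp(l,s[n],n=2)
B=T(.508,-.0255,0,np.radians(-6.5)); W=T(.510,-.033,.03,np.radians(-7)); C=T(.544,.459,0,np.radians(7))
th=np.linspace(0,6.283,40); ci=lambda z:np.c_[.0475*np.cos(th),.0475*np.sin(th),0*th+z]
g,y,r=(0,255,0),(0,255,255),(0,0,255)
L=[(B(rect(.075,.055,.03)),g),(W(ci(.09)),y),(W([[-.052,0,.08],[-.052,0,.152],[-.044,0,.16],[.044,0,.16],[.052,0,.152],[.052,0,.08]]),r),(C(rect(.13,.09,.23)),g),(C([[0,-.09,.223],[0,-.15,.211],[0,-.178,.211],[0,-.194,.231]]),r)]
b=[crop(s["top"],278,198,66,50,6,L),crop(s["scene"],232,212,66,50,6,L),crop(s["top"],158,178,132,100,3,L),crop(s["scene"],362,192,132,100,3,L)]
cv2.imwrite("pics/c2.png",np.vstack([np.hstack(b[:2]),np.hstack(b[2:])]))
E
```

```text
call insert0 5 [ 0.4609 -0.0491  0.0296] 0.89 [224. 211.]
call insert0 5 [ 0.553  -0.0027  0.0267] 0.78 [243. 230.]
call hook_tip 5 [0.5708 0.2665 0.2279] 0.69 [326. 181.]
call hook_tip 5 [ 0.4593 -0.0515  0.0275] 0.49 [223. 211.]
call hook_seat 5 [0.5685 0.2987 0.2182] 0.75 [335. 180.]
call hook_seat 5 [ 0.4353 -0.1817  0.0021] 0.34 [187. 218.]
call drawer_chest 5 [0.5427 0.4567 0.004 ] 0.92 [363. 203.]
call bail_mid 5 [ 0.5147 -0.031   0.1913] 0.87 [231. 194.]
call bail_mid 5 [0.3611 0.0959 0.1586] 0.64 [256. 159.]
call insert0 6 [ 0.5565 -0.0034  0.031 ] 0.97 [268. 186.]
call insert0 6 [ 0.4612 -0.0477  0.0304] 0.9 [279. 212.]
call hook_tip 6 [0.5677 0.2699 0.2323] 0.96 [186. 170.]
call hook_seat 6 [0.5669 0.2947 0.2138] 0.98 [180. 171.]
call drawer_chest 6 [0.5406 0.4549 0.0011] 0.71 [148. 189.]
call bail_mid 6 [ 0.5122 -0.0338  0.1894] 0.81 [278. 191.]
call bail_mid 6 [0.3629 0.0961 0.1587] 0.66 [238. 235.]
```

View pics/c2.png

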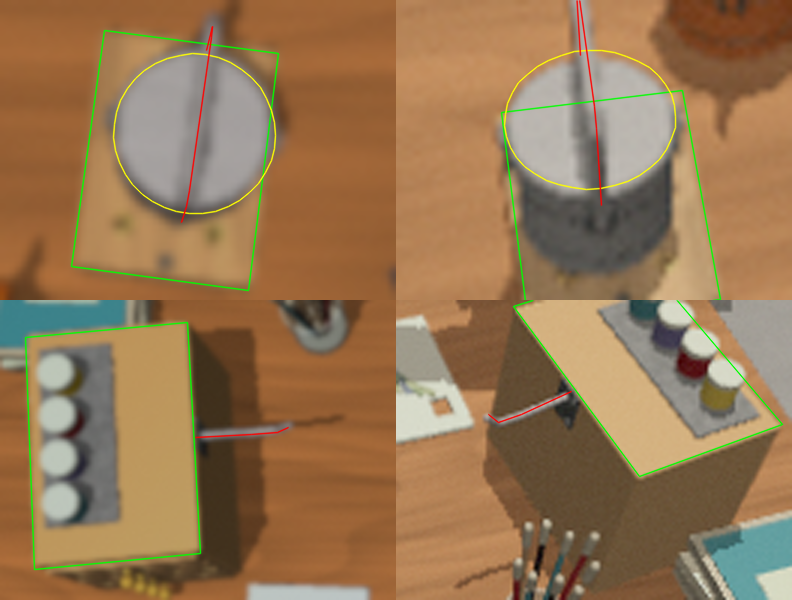

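The overlays fit to about 2 mm: the bail middle is near (.513,-.0335) at yaw -7°, and the chest yaw is about 7.5°. I'll add a helper to compute the moves.

```bash
cat >> h.py <<'E'
def go(x,y,z,yang):
    st=get_state(); R=np.array(st["tool_rot"]); d=R.T@(np.array([x,y,z])-st["tool_pos"])*1000
    a=np.degrees(np.arctan2(R[1,1],R[0,1])); e=(yang-a+90)%180-90   # half turn free
    print("shift",np.round(d,1),"len",round(np.linalg.norm(d)),"twist",round(float(np.radians(-e)),3),"yang",round(a,1),"F",np.round(st["contact_force"],1),"clk",st["clock"],"w",round(st["width"],3),"pos",np.round(st["tool_pos"],4),"j",np.round(st["joint_pos"]))
E
python3 -c "
from h import *
go(.483,-.030,.26,83)"
```

```text
shift [-477.1 -444.2  -28.7] len 653 twist -0.108 yang 76.8 F [ 0.6  1.  -0.2] clk 2.0 w 0.997 pos [0.1196 0.5112 0.2313] j [77.  7. -2. 81.  0. 90.]
```

```bash
python3 -m jog '[[85,[-40,-37,-10],0],[85,[-80,-74,-20],0],[85,[-120,-111,-29],0],[85,[-160,-148,-29],0],[85,[-200,-185,-29],-0.05]]'; python3 -m jog '[[85,[-40,-37,0],0],[85,[-80,-74,0],0],[85,[-120,-111,0],0],[85,[-160,-148,0],0],[85,[-160,-148,0],0]]'; python3 -c "
from h import *
go(.483,-.030,.26,83)"
```

```text
clock: 2.62
tool_pos: [0.2729, 0.2841, 0.2607]
tool_rot: [[-0.984, 0.177, 0.001], [0.177, 0.984, 0.001], [-0.001, 0.001, -1.0]]
contact_force: [1.3, 0.8, -1.1]
width: 0.995
clock: 3.25
tool_pos: [0.4057, 0.1074, 0.2604]
tool_rot: [[-0.983, 0.183, 0.001], [0.183, 0.983, 0.0], [-0.001, 0.0, -1.0]]
contact_force: [-0.1, 0.9, -0.7]
width: 0.994
shift [-101.1 -120.9    0.4] len 158 twist -0.062 yang 79.4 F [-0.1  0.9 -0.7] clk 3.25 w 0.994 pos [0.4057 0.1074 0.2604] j [ 15.  -4. -10.  84.  -0.  25.]
```

```bash
python3 -m jog '[[85,[-40,-48,0],0],[85,[-75,-90,0],-0.062],[85,[-101,-121,0],-0.062],[85,[-101,-121,0],-0.062],[85,[-101,-121,0],-0.062]]'; python3 - <<'E'
from h import *
go(.483,-.030,.171,83)
s=shots()
W=T(.513,-.0335,.03,np.radians(-7)); st=get_state(); R=np.array(st["tool_rot"]);p=st["tool_pos"]
L=[(W([[-.052,0,.08],[-.052,0,.152],[-.044,0,.16],[.044,0,.16],[.052,0,.152],[.052,0,.08]]),(0,0,255)),(np.array([p-R[:,1]*.05,p+R[:,1]*.05]),(0,255,0))]
for n in s: pp("bail_mid",s[n])
cv2.imwrite("pics/c3.png",np.hstack([crop(s["top"],278,190,66,60,6,L),crop(s["scene"],230,192,66,60,6,L)]))
E
```

```text
clock: 3.88
tool_pos: [0.4824, -0.0292, 0.2604]
tool_rot: [[-0.993, 0.121, 0.0], [0.121, 0.993, 0.001], [-0.0, 0.001, -1.0]]
contact_force: [-0.2, 0.1, 0.5]
width: 0.998
shift [-0.7 -0.8 89.4] len 89 twist 0.001 yang 83.0 F [-0.2  0.1  0.5] clk 3.875 w 0.998 pos [ 0.4824 -0.0292  0.2604] j [-3.  3. -4. 84.  0.  3.]
call bail_mid 7 [0.3616 0.0941 0.1627] 0.75 [256. 158.]
call bail_mid 7 [ 0.3828 -0.2709  0.0012] 0.64 [161. 212.]
call bail_mid 7 [ 0.5158 -0.0368  0.188 ] 0.6 [229. 195.]
call bail_mid 8 [0.3623 0.0942 0.1595] 0.97 [239. 235.]
```

View pics/c3.png

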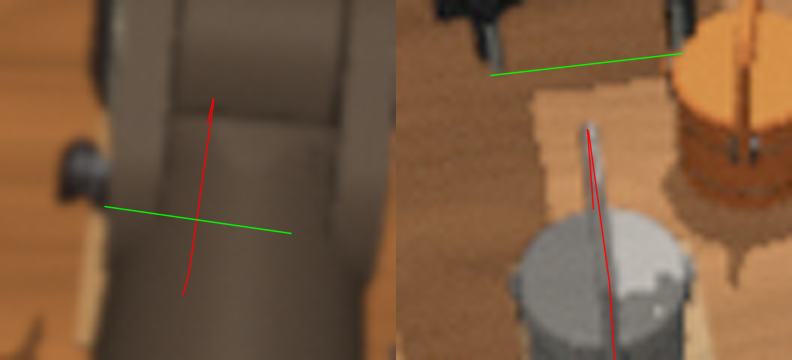

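The fingers straddle the bar and the model lines up with it. I'll descend and close.

```bash
python3 -m jog '[[85,[-1,-1,30],0],[85,[-1,-1,60],0],[85,[-1,-1,85],0],[85,[-1,-1,89],0],[85,[-1,-1,89],0]]' ; python3 -m jog '[[0,[0,0,0],0],[0,[0,0,0],0],[0,[0,0,0],0],[0,[0,0,0],0],[0,[0,0,0],0]]';python3 -m jog '[[0,[0,0,0],0],[0,[0,0,0],0],[0,[0,0,0],0],[0,[0,0,-3],0],[0,[0,0,-6],0]]'; python3 -c "
from h import *
go(.483,-.030,.171,83)"
```

```text
clock: 4.7
tool_pos: [0.4835, -0.0296, 0.1724]
tool_rot: [[-0.993, 0.119, 0.002], [0.119, 0.993, 0.0], [-0.002, 0.001, -1.0]]
contact_force: [-0.1, 0.1, -0.5]
width: 0.997
clock: 5.32
tool_pos: [0.4837, -0.0298, 0.1726]
tool_rot: [[-0.993, 0.12, 0.002], [0.12, 0.993, 0.0], [-0.002, 0.0, -1.0]]
contact_force: [-0.4, -0.5, 1.3]
width: 0.08
clock: 5.95
tool_pos: [0.4833, -0.0297, 0.1783]
tool_rot: [[-0.993, 0.119, 0.001], [0.119, 0.993, 0.0], [-0.001, 0.0, -1.0]]
contact_force: [-0.6, 0.7, -3.5]
width: 0.079
shift [ 0.2 -0.3  7.3] len 7 twist 0.002 yang 83.1 F [-0.6  0.7 -3.5] clk 5.95 w 0.079 pos [ 0.4833 -0.0297  0.1783] j [ -4.   3. -13.  73.   0.   3.]
```

```bash
python3 -m jog '[[0,[0,0,-10],0],[0,[0,0,-22],0],[0,[0,0,-36],0],[0,[0,0,-50],0],[0,[0,0,-57],0]]'; python3 - <<'E'
from h import *
go(.483,-.030,.235,83)
s=shots()
for n in s: pp("bail_mid",s[n],n=2); pp("brush_washer",s[n],n=2)
st=get_state(); R=np.array(st["tool_rot"]);p=np.array(st["tool_pos"])-R[:,2]*.019-R[:,0]*.03
W=T(p[0],p[1],p[2]-.16,np.radians(-7)); th=np.linspace(0,6.283,40); ci=lambda z:np.c_[.0475*np.cos(th),.0475*np.sin(th),0*th+z]
L=[(W([[-.052,0,.08],[-.052,0,.152],[-.044,0,.16],[.044,0,.16],[.052,0,.152],[.052,0,.08]]),(0,0,255)),(W(ci(.09)),(0,255,255)),(W(ci(0)),(0,255,255))]
cv2.imwrite("pics/c4.png",np.hstack([crop(s["scene"],230,200,80,100,6),crop(s["scene"],230,200,80,100,6,L)])[:600,:960])
E
python3 -c "
import cv2;a=cv2.imread('pics/c4.png');cv2.imwrite('pics/c4.png',cv2.resize(a,(768,480)))"
```

```text
clock: 6.58
tool_pos: [0.4836, -0.0298, 0.2368]
tool_rot: [[-0.993, 0.119, 0.003], [0.119, 0.993, 0.0], [-0.003, 0.0, -1.0]]
contact_force: [-0.6, -0.1, -3.3]
width: 0.079
shift [ 0.6 -0.3  1.8] len 2 twist 0.002 yang 83.1 F [-0.6 -0.1 -3.3] clk 6.575 w 0.079 pos [ 0.4836 -0.0298  0.2368] j [-4.  3. -7. 81.  0.  3.]
call bail_mid 9 [0.3618 0.0982 0.1605] 0.83 [257. 158.]
call brush_washer 9 [ 0.3647  0.0909 -0.0012] 0.75 [255. 188.]
call brush_washer 9 [ 0.5074 -0.0352  0.0952] 0.73 [230. 210.]
call bail_mid 10 [0.3638 0.0928 0.1595] 0.79 [239. 235.]
call brush_washer 10 [0.3579 0.0926 0.0023] 0.65 [241. 239.]
```

View pics/c4.png

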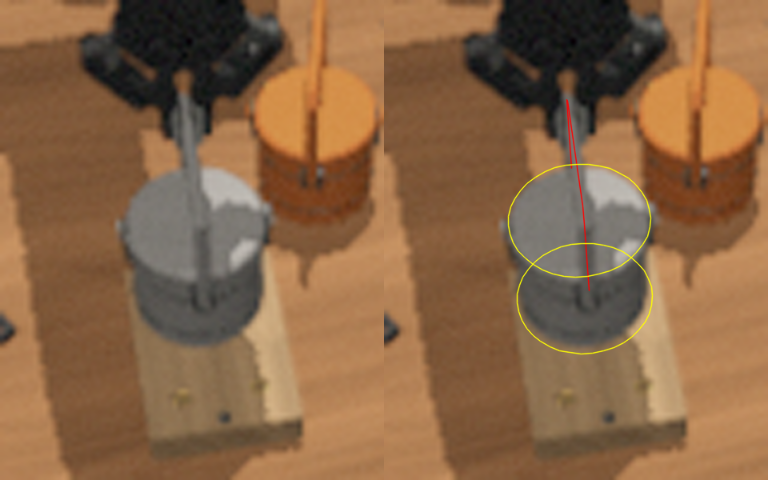

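It is upright and held about 30 mm from the middle, as planned. Next, carry it to just outside the hook.

```bash
python3 -c "
from h import *
go(.545,.232,.237,97.5)"
```

```text
shift [-30.4 267.2  -2.1] len 269 twist -0.251 yang 83.1 F [ 1.  -0.4 -3.4] clk 6.875 w 0.079 pos [ 0.4829 -0.0297  0.2348] j [-4.  3. -7. 81.  0.  3.]
```

```bash
python3 -m jog '[[0,[-3,20,-2],0],[0,[-7,50,-2],-0.05],[0,[-11,85,-2],-0.1],[0,[-15,120,-2],-0.15],[0,[-19,155,-2],-0.2]]'; python3 -m jog '[[0,[-4,35,0],-0.03],[0,[-7,65,0],-0.05],[0,[-8,85,0],-0.05],[0,[-8,85,0],-0.05],[0,[-8,85,0],-0.05]]'; python3 - <<'E'
from h import *
go(.545,.232,.237,97.5)
E
```

```text
clock: 7.5
tool_pos: [0.5202, 0.123, 0.2362]
tool_rot: [[-0.997, -0.082, -0.001], [-0.082, 0.997, -0.0], [0.001, 0.0, -1.0]]
contact_force: [-0.6, 0.3, -3.1]
width: 0.075
clock: 8.12
tool_pos: [0.5211, 0.2076, 0.2361]
tool_rot: [[-0.991, -0.131, -0.001], [-0.131, 0.991, -0.001], [0.001, -0.001, -1.0]]
contact_force: [0.6, 0.5, -1.7]
width: 0.079
shift [-26.8  21.   -1. ] len 34 twist 0.0 yang 97.5 F [ 0.6  0.5 -1.7] clk 8.125 w 0.079 pos [0.5211 0.2076 0.2361] j [22. 11.  3. 82. -0. 14.]
```

```bash
python3 -m jog '[[0,[-14,11,-1],0],[0,[-27,21,-1],0],[0,[-27,21,-1],0],[0,[-27,21,-1],0]]'; python3 - <<'E'
from h import *
go(.5373,.2916,.237,97.5)
s=shots()
for n in s:
  for l in ("hook_tip","hook_seat","bail_mid"): pp(l,s[n],n=2)
st=get_state(); R=np.array(st["tool_rot"]);p=np.array(st["tool_pos"])-R[:,2]*.019-R[:,0]*.03
print("mid",p)
W=T(p[0],p[1],p[2]-.16,np.radians(7.5)); th=np.linspace(0,6.283,40); ci=lambda z:np.c_[.0475*np.cos(th),.0475*np.sin(th),0*th+z]
C=T(.5445,.459,0,np.radians(7.5))
L=[(W([[-.052,0,.08],[-.052,0,.152],[-.044,0,.16],[.044,0,.16],[.052,0,.152],[.052,0,.08]]),(0,0,255)),(W(ci(.09)),(0,255,255)),(W(ci(0)),(0,255,255)),(C([[0,-.09,.223],[0,-.15,.211],[0,-.178,.211],[0,-.194,.231]]),(0,255,0))]
im=np.hstack([crop(s["scene"],325,185,90,100,5),crop(s["scene"],325,185,90,100,5,L)]);cv2.imwrite("pics/c5.png",cv2.resize(im,(792,440)))
E
```

```text
clock: 8.62
tool_pos: [0.5449, 0.231, 0.237]
tool_rot: [[-0.992, -0.13, -0.002], [-0.13, 0.992, -0.001], [0.002, -0.001, -1.0]]
contact_force: [0.7, 0.0, -2.3]
width: 0.078
shift [-0.3 61.1 -0. ] len 61 twist -0.001 yang 97.5 F [ 0.7  0.  -2.3] clk 8.625 w 0.078 pos [0.5449 0.231  0.237 ] j [23. 15.  8. 83. -0. 16.]
call hook_tip 11 [0.5708 0.2643 0.2306] 0.95 [326. 180.]
call bail_mid 11 [0.5765 0.2373 0.2554] 0.97 [319. 178.]
call bail_mid 11 [0.361  0.0902 0.1586] 0.74 [255. 159.]
call bail_mid 12 [0.3613 0.094  0.1612] 0.89 [239. 235.]
call bail_mid 12 [0.5685 0.2369 0.2554] 0.57 [195. 168.]
mid [0.57482383 0.23582092 0.25613624]
```

View pics/c5.png

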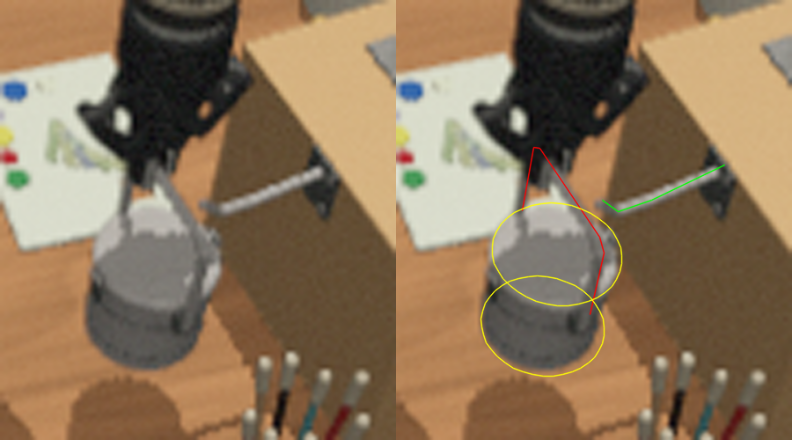

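The can hangs just outside the hook, with the bar above the tip. I'll move in 61 mm over the tip, then lower.

```bash
python3 -m jog '[[0,[0,15,0],0],[0,[0,32,0],0],[0,[0,48,0],0],[0,[0,61,0],0],[0,[0,61,0],0]]'; python3 -m jog '[[0,[0,0,8],0],[0,[0,0,16],0],[0,[0,0,24],0],[0,[0,0,29],0],[0,[0,0,29],0]]'; python3 -c "
from h import *
go(.5373,.2916,.2005,97.5)
s=snapshot('scene'); pp('bail_mid',s)
cv2.imwrite('pics/c6.png',crop(s,333,185,100,90,7))"
```

```text
clock: 9.65
tool_pos: [0.5368, 0.2937, 0.2368]
tool_rot: [[-0.991, -0.133, -0.001], [-0.133, 0.991, -0.001], [0.001, -0.001, -1.0]]
contact_force: [0.4, -0.1, -2.3]
width: 0.08
clock: 10.28
tool_pos: [0.5366, 0.2934, 0.2073]
tool_rot: [[-0.991, -0.132, -0.002], [-0.132, 0.991, -0.001], [0.002, -0.001, -1.0]]
contact_force: [-0.5, -0.4, -3.3]
width: 0.077
shift [-0.5 -1.8  6.8] len 7 twist 0.002 yang 97.6 F [-0.5 -0.4 -3.3] clk 10.275 w 0.077 pos [0.5366 0.2934 0.2073] j [29. 17.  7. 80. -0. 21.]
call bail_mid 13 [0.5669 0.2966 0.2209] 0.79 [334. 179.]
call bail_mid 13 [0.3592 0.0935 0.1603] 0.56 [255. 158.]
```

View pics/c6.png

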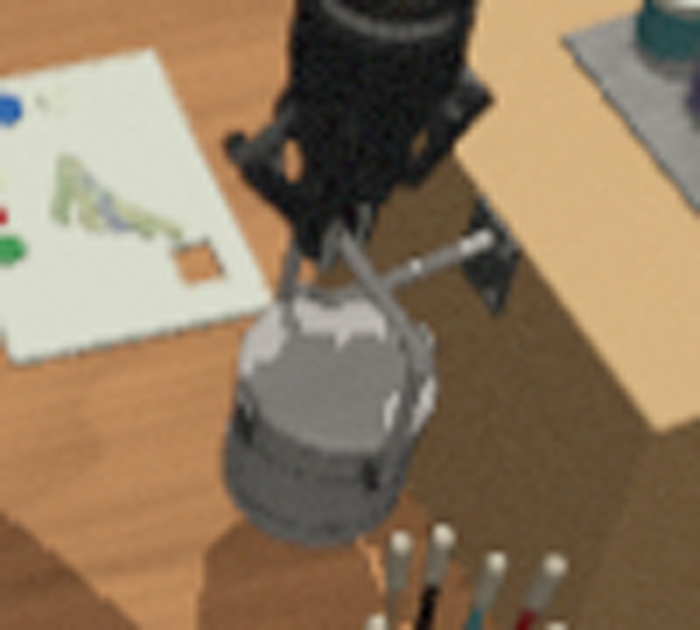

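The hook (wire visible at (430,260)) passes behind the bar, under the bail and above the lid. I'll lower gently until the load transfers.

```bash
python3 -m jog '[[0,[0,-1,2],0],[0,[0,-1,4],0],[0,[0,-1,4],0]]'; python3 -m jog '[[0,[0,0,1],0],[0,[0,0,2],0],[0,[0,0,2],0]]';
```

```text
clock: 10.75
tool_pos: [0.5369, 0.2926, 0.2039]
tool_rot: [[-0.991, -0.133, -0.001], [-0.133, 0.991, -0.001], [0.001, -0.001, -1.0]]
contact_force: [-0.3, -1.1, -3.6]
width: 0.078
clock: 11.12
tool_pos: [0.5369, 0.2926, 0.2021]
tool_rot: [[-0.991, -0.133, -0.001], [-0.133, 0.991, -0.001], [0.001, -0.0, -1.0]]
contact_force: [0.2, -0.9, -0.7]
width: 0.08
```

```bash
python3 -m jog '[[0,[0,0,1],0],[0,[0,0,1],0]]'; python3 -c "
from workcell import *
s=get_state();print(s['contact_force'],s['moment'],s['tool_pos'])"
```

```text
clock: 11.38
tool_pos: [0.5369, 0.2926, 0.2016]
tool_rot: [[-0.991, -0.133, -0.0], [-0.133, 0.991, -0.0], [0.0, -0.0, -1.0]]
contact_force: [-1.6, -0.3, 1.5]
width: 0.077
[-1.59321471 -0.31810976  1.47976418] [-0.16416782  0.22652492  0.04371751] [0.53693398 0.29264665 0.20163469]
```

The weight is on the hook. Open partway and withdraw straight up.

```bash
python3 -m jog '[[11,[0,0,0],0],[16,[0,0,0],0],[25,[0,0,0],0],[40,[0,0,0],0],[40,[0,0,0],0]]'; python3 -m jog '[[40,[0,0,0],0],[40,[0,0,-8],0],[40,[0,0,-20],0],[40,[0,0,-38],0],[40,[0,0,-60],0]]'; python3 - <<'E'
from h import *
go(.5373,.25,.30,97.5)
s=snapshot('scene'); pp('bail_mid',s); pp("brush_washer",s)
cv2.imwrite('pics/c7.png',crop(s,333,185,100,90,7))
E
```

```text
clock: 12.0
tool_pos: [0.537, 0.2926, 0.2016]
tool_rot: [[-0.991, -0.133, -0.0], [-0.133, 0.991, -0.0], [0.0, -0.0, -1.0]]
contact_force: [0.5, -0.5, 0.5]
width: 0.468
clock: 12.62
tool_pos: [0.5369, 0.2926, 0.2629]
tool_rot: [[-0.991, -0.133, -0.0], [-0.133, 0.991, -0.0], [0.0, -0.0, -1.0]]
contact_force: [-0.0, 0.7, -0.1]
width: 0.471
shift [  5.3 -42.3 -37.1] len 57 twist 0.002 yang 97.6 F [-0.   0.7 -0.1] clk 12.625 w 0.471 pos [0.5369 0.2926 0.2629] j [29. 17. 14. 87. -0. 21.]
call bail_mid 14 [0.3601 0.0903 0.1601] 0.92 [255. 159.]
call bail_mid 14 [0.569  0.2987 0.2163] 0.78 [335. 181.]
call bail_mid 14 [ 0.3843 -0.2713  0.0028] 0.73 [160. 212.]
call brush_washer 14 [ 0.3625  0.0904 -0.0028] 0.76 [254. 188.]
call brush_washer 14 [ 7.869e-01  2.180e-02 -1.000e-04] 0.68 [269. 292.]
call brush_washer 14 [0.5576 0.2954 0.0578] 0.66 [326. 207.]
```

View pics/c7.png

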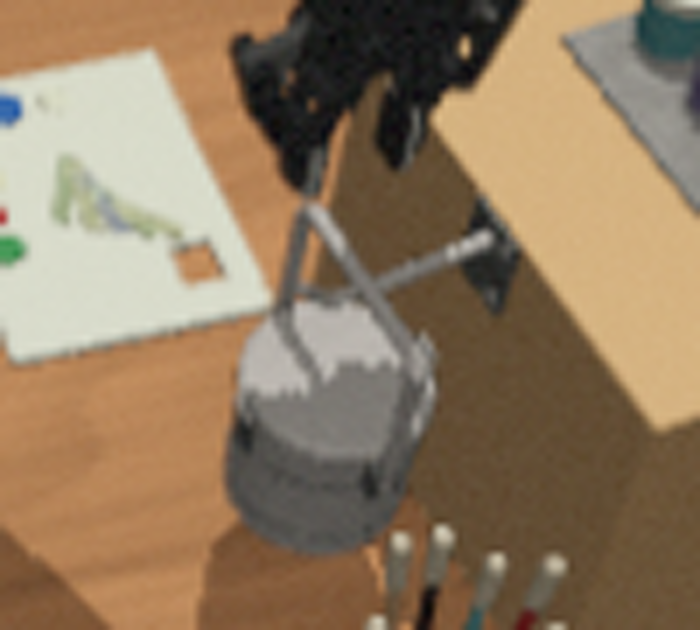

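The washer hangs on the hook with the wire under the bar near its middle. I'll measure the mount and inserts precisely while the arm is clear.

```bash
python3 - <<'E'
from h import *
acc={}
def add(key,ref,l,p,r=.025):
    for d in pinpoint(l,p):
        x=np.array(d["xyz"])
        if d["p"]>.3 and np.linalg.norm(x-ref)<r: acc.setdefault(key,[]).append(x); break
for k in range(4):
    for n,p in shots().items():
        for l in("hole0","hole2"):
            for key,ref in (("hA",[.4344,-.180,0]),("hB",[.385,-.2725,0])): add(n[0]+key,ref,l,p)
        for l in("insert0","insert2"):
            for key,ref in (("iA",[.555,-.003,.03]),("iB",[.4615,-.048,.03])): add(n[0]+key,ref,l,p)
        add(n[0]+"M",[.4095,-.226,0],"lamp_mount",p); add(n[0]+"B",[.508,-.0255,0],"lamp_block",p)
for k in sorted(acc): print(k,len(acc[k]),np.round(np.mean(acc[k],0),4),np.round(np.std(acc[k],0),4))
for a in "hi":
    A,B=[np.mean(sum([acc.get(c+a+e,[]) for c in "st"],[]),0) for e in "AB"]; d=A-B
    print(a,"mid",(A+B)/2,"len",np.linalg.norm(d),"yaw",np.degrees(np.arctan2(d[1],d[0]))-31.89)
# model-overlay for the empty block (top) and mount
s=shots(); np.save("pics_last.npy",s["top"]["image"])
Bf=T(.508,-.0255,0,np.radians(-6.5)); M=T(.4095,-.226,0,np.radians(30))
L=[(Bf(rect(.075,.055,.03)),(0,255,0))]+[(Bf(rect(.045,.028,.03)),(0,0,255))]+[(M(rect(.058,.04,.008)),(0,255,255)),(M(rect(.045,.028,.008)),(0,0,255))]
a=[crop(s["top"],274,200,66,50,6,L),crop(s["scene"],232,222,66,50,6,L),crop(s["top"],326,227,66,50,6,L),crop(s["scene"],175,212,66,50,6,L)]
cv2.imwrite("pics/c8.png",np.vstack([np.hstack(a[:2]),np.hstack(a[2:])]))
E
```

```text
sB 4 [ 0.5071 -0.0274 -0.0011] [0.0016 0.0002 0.0014]
sM 4 [ 0.4088 -0.2239 -0.0038] [0.0013 0.0012 0.0014]
shA 8 [ 0.4343 -0.182   0.0018] [0.0008 0.0014 0.0015]
shB 8 [ 0.3839 -0.2692  0.001 ] [0.0004 0.002  0.0011]
siA 8 [ 0.5527 -0.0037  0.0299] [0.002  0.0008 0.0008]
siB 8 [ 0.461  -0.0502  0.0295] [0.0007 0.0017 0.0003]
tB 4 [ 0.5078 -0.0267  0.0008] [0.0012 0.0013 0.0011]
tM 4 [ 0.4092 -0.2223  0.0011] [0.0013 0.0013 0.0007]
thA 8 [ 0.4336 -0.1808 -0.0013] [0.0016 0.001  0.0012]
thB 8 [ 0.388  -0.2735 -0.0049] [0.0022 0.0008 0.0004]
tiA 8 [ 0.5581 -0.0025  0.0313] [0.001  0.0009 0.0014]
tiB 8 [ 0.4621 -0.0472  0.0283] [0.0007 0.0005 0.0009]
h mid [ 0.40994375 -0.22639375 -0.00085   ] len 0.10204211906119952 yaw 30.003237601014654
i mid [ 0.50846875 -0.02589375  0.0297375 ] len 0.10438355204485021 yaw -5.960212648352911
```

View pics/c8.png

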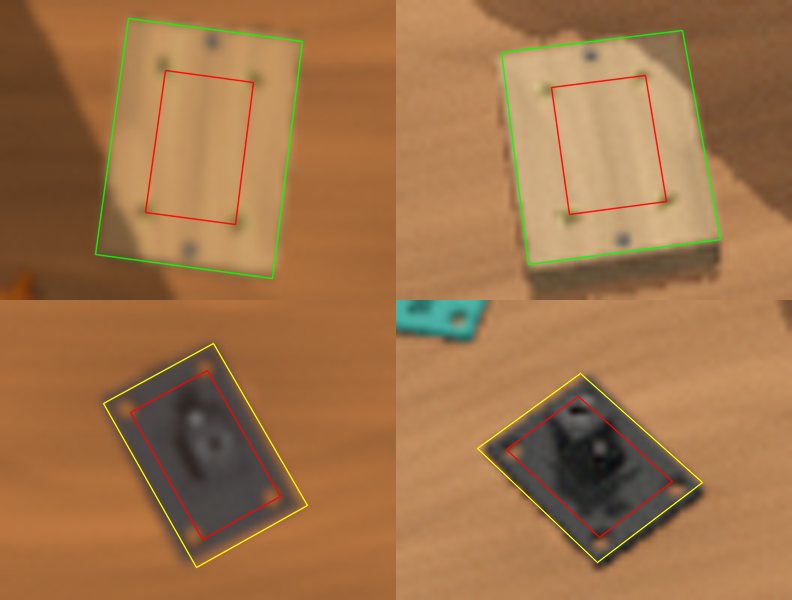

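```bash
python3 -c "
from h import *
go(.4095,-.226,.20,120)"
```

```text
shift [ 195.1 -497.2   61.8] len 538 twist -0.391 yang 97.6 F [0.1 0.2 0.4] clk 17.275 w 0.473 pos [0.537  0.2927 0.2616] j [29. 17. 14. 87. -0. 21.]
```

Block overlay: the inserts sit about 1 mm further +x than the model. The mount's holes fit within a few mm and its yaw is 30°. I'll go to the mount now.

```bash
python3 -m jog '[[60,[5,-30,-10],0],[60,[20,-75,-10],-0.05],[60,[36,-125,-10],-0.1],[60,[53,-175,-10],-0.15],[60,[70,-225,-10],-0.2]]'; python3 -c "
from h import *
go(.41,-.2245,.16,120)"
```

```text
clock: 17.9
tool_pos: [0.4969, 0.0589, 0.2718]
tool_rot: [[-0.944, -0.329, 0.0], [-0.329, 0.944, -0.0], [-0.0, -0.0, -1.0]]
contact_force: [1.2, -1.2, -0.3]
width: 0.705
shift [ 175.3 -239.   111.9] len 317 twist -0.189 yang 109.2 F [ 1.2 -1.2 -0.3] clk 17.9 w 0.705 pos [0.4969 0.0589 0.2718] j [  7.   5.   0.  85.  -0. -12.]
```

```bash
python3 -m jog '[[60,[35,-48,10],-0.04],[60,[70,-96,30],-0.08],[60,[105,-144,60],-0.12],[60,[140,-190,90],-0.16],[60,[172,-235,110],-0.189]]'; python3 -m jog '[[60,[0,0,0],0]]'; python3 -c "
from h import *
go(.41,-.2245,.028,120)"
```

```text
clock: 18.52
tool_pos: [0.4115, -0.2184, 0.1621]
tool_rot: [[-0.865, -0.502, 0.0], [-0.502, 0.865, -0.0], [-0.0, -0.001, -1.0]]
contact_force: [1.7, 0.0, 0.1]
width: 0.701
clock: 18.65
tool_pos: [0.4093, -0.2209, 0.1604]
tool_rot: [[-0.868, -0.496, -0.002], [-0.496, 0.868, 0.0], [0.002, 0.001, -1.0]]
contact_force: [0.7, 0.9, -0.0]
width: 0.701
shift [  0.9  -3.7 132.4] len 132 twist -0.004 yang 119.8 F [ 0.7  0.9 -0. ] clk 18.65 w 0.701 pos [ 0.4093 -0.2209  0.1604] j [-28.   1. -17.  71.  -0. -58.]
```

```bash
python3 -m jog '[[60,[1,-4,35],-0.004],[60,[1,-4,75],-0.004],[60,[1,-4,110],-0.004],[60,[1,-4,130],-0.004],[60,[1,-4,132],-0.004]]'; python3 -m jog '[[60,[0,0,0],0],[40,[0,0,0],0],[32,[0,0,0],0],[26,[0,0,0],0],[20,[0,0,0],0]]';python3 -m jog '[[0,[0,0,0],0],[0,[0,0,0],0],[0,[0,0,0],0]]'; python3 -c "
from h import *
go(.41,-.2245,.028,120)"
```

```text
clock: 19.27
tool_pos: [0.4096, -0.2237, 0.0275]
tool_rot: [[-0.866, -0.501, -0.004], [-0.501, 0.866, 0.002], [0.003, 0.004, -1.0]]
contact_force: [0.4, -0.2, 0.0]
width: 0.704
clock: 19.9
tool_pos: [0.4103, -0.224, 0.0285]
tool_rot: [[-0.866, -0.501, -0.002], [-0.501, 0.866, 0.001], [0.002, 0.002, -1.0]]
contact_force: [-0.4, 1.2, 6.0]
width: 0.32
clock: 20.27
tool_pos: [0.4102, -0.224, 0.0286]
tool_rot: [[-0.866, -0.501, -0.002], [-0.501, 0.866, 0.001], [0.002, 0.002, -1.0]]
contact_force: [-0.6, 0.7, 1.5]
width: 0.322
shift [ 0.5 -0.3  0.6] len 1 twist 0.001 yang 120.0 F [-0.6  0.7  1.5] clk 20.275 w 0.322 pos [ 0.4102 -0.224   0.0286] j [-29.   6. -30.  54.  -0. -59.]
```

The boss is gripped (27.5 mm). Lift and carry towards the block.

```bash
python3 -m jog '[[0,[0,0,-10],0],[0,[0,0,-30],0],[0,[0,0,-55],0],[0,[0,0,-75],0],[0,[0,0,-80],0]]'; python3 -c "
from h import *
go(.5093,-.0255,.108,83.5)"
```

```text
clock: 20.9
tool_pos: [0.4109, -0.2244, 0.1098]
tool_rot: [[-0.866, -0.501, -0.001], [-0.501, 0.866, 0.0], [0.001, 0.001, -1.0]]
contact_force: [0.6, 0.6, -3.4]
width: 0.32
shift [-184.7  123.     1.8] len 222 twist 0.638 yang 120.0 F [ 0.6  0.6 -3.4] clk 20.9 w 0.32 pos [ 0.4109 -0.2244  0.1098] j [-29.   3. -22.  65.  -0. -59.]
```

```bash
python3 -m jog '[[0,[-30,20,0],0.1],[0,[-67,44,0],0.23],[0,[-104,68,0],0.36],[0,[-140,93,0],0.49],[0,[-170,113,0],0.6]]'; python3 -m jog '[[0,[0,0,0],0],[0,[0,0,0],0]]';  python3 -c "
from h import *
go(.5093,-.0255,.085,83.5)"
```

```text
clock: 21.52
tool_pos: [0.5015, -0.0399, 0.1089]
tool_rot: [[-0.997, 0.079, -0.002], [0.079, 0.997, 0.0], [0.002, 0.0, -1.0]]
contact_force: [0.5, -0.0, -3.8]
width: 0.321
clock: 21.78
tool_pos: [0.5007, -0.04, 0.108]
tool_rot: [[-0.997, 0.077, -0.004], [0.077, 0.997, 0.0], [0.004, -0.0, -1.0]]
contact_force: [0.0, 0.1, -3.4]
width: 0.316
shift [-7.6 15.1 23. ] len 28 twist 0.036 yang 85.6 F [ 0.   0.1 -3.4] clk 21.775 w 0.316 pos [ 0.5007 -0.04    0.108 ] j [ -5.   7. -18.  65.  -0.  -0.]
```

```bash
python3 -m jog '[[0,[-4,8,8],0.02],[0,[-8,15,16],0.036],[0,[-8,15,23],0.036],[0,[-8,15,23],0.036],[0,[-8,15,23],0.036]]'; python3 - <<'E'
from h import *
go(.5093,-.0255,.0736,83.5)
acc={}
for k in range(2):
  for n,p in shots().items():
    for l in ("hole0","hole2","lamp_mount"):
      for d in pinpoint(l,p):
        x=np.array(d["xyz"])
        if d["p"]>.3 and np.linalg.norm(x[:2]-[.509,-.0255])<.08 and x[2]>.03: print(n,l,np.round(x,4),round(d["p"],2))
s=shots(); st=get_state(); t=st["tool_pos"]; R=np.array(st["tool_rot"]); yaw=np.arctan2(R[1,1],R[0,1])-np.pi/2
print(t,np.degrees(yaw))
M=T(t[0],t[1],t[2]-.0286,yaw); B=T(.5093,-.0255,0,np.radians(-6.5))
th=np.linspace(0,6.283,20); c=lambda x,y,z,r=.006:np.c_[x+r*np.cos(th),y+r*np.sin(th),0*th+z]
L=[(M(rect(.058,.04,.008)),(0,255,255)),(M(rect(.058,.04,0)),(0,255,255))]+[(M(c(a,b,.008)),(0,0,255)) for a in(.045,-.045) for b in(.028,-.028)]+[(B(rect(.075,.055,.03)),(0,255,0))]
a=[crop(s["scene"],232,218,66,60,6),crop(s["scene"],232,218,66,60,6,L)]
cv2.imwrite("pics/c9.png",np.hstack(a)); np.savez("/tmp/s.npz",im=s["scene"]["image"])
E
```

```text
clock: 22.4
tool_pos: [0.5097, -0.0258, 0.085]
tool_rot: [[-0.994, 0.113, -0.004], [0.113, 0.994, -0.0], [0.004, -0.001, -1.0]]
contact_force: [-0.3, 0.3, -2.9]
width: 0.319
shift [ 0.4  0.2 11.4] len 11 twist -0.0 yang 83.5 F [-0.3  0.3 -2.9] clk 22.4 w 0.319 pos [ 0.5097 -0.0258  0.085 ] j [ -3.   8. -20.  62.  -0.   4.]
scene hole0 [ 0.4605 -0.049   0.0594] 0.91
scene hole0 [ 0.5564 -0.0047  0.0574] 0.9
scene hole2 [ 0.4605 -0.049   0.0594] 0.91
scene hole2 [ 0.5564 -0.0047  0.0574] 0.9
scene lamp_mount [ 0.5098 -0.0285  0.0537] 0.66
scene hole0 [ 0.5566 -0.008   0.0581] 0.84
scene hole2 [ 0.5566 -0.008   0.0581] 0.84
scene lamp_mount [ 0.5082 -0.0224  0.0513] 0.6
[ 0.50973639 -0.02561016  0.08493124] -6.501764745877342
```

View pics/c9.png

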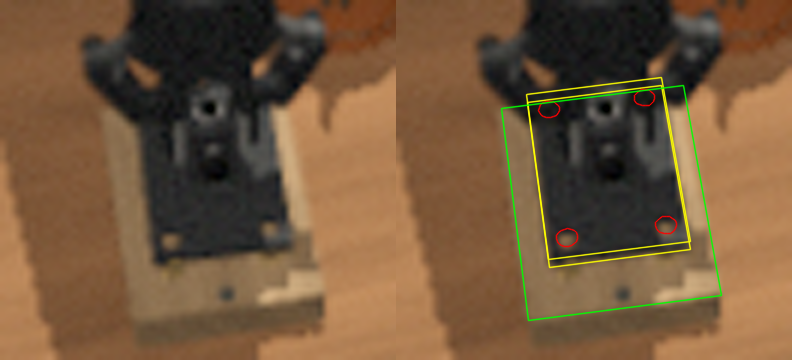

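The plate's holes match the tool-based model in the scene view: visible hole centres at about (170,241) and (270,230), predicted (171,242) and (270,229). The block's yaw (-6.5 vs about -5) needs a sharper fit, which I can take from the stored top image of the empty block.

```bash
python3 - <<'E'
from h import *
from scipy.optimize import least_squares
from scipy.ndimage import gaussian_filter, map_coordinates
def edgefit(im,p,poly,x0,n=60):
    # poly(x)->closed corners ; find gradient peak along normals
    g=gaussian_filter(im.astype(float).mean(2) if im.ndim==3 else im,0.6)
    for it in range(6):
        C=np.array([proj(p,X) for X in poly(x0)]); pts=[];nrm=[];par=[]
        for i in range(4):
            d=C[i+1]-C[i]; L=np.linalg.norm(d); u=d/L; m=np.array([u[1],-u[0]])
            for f in np.linspace(.12,.88,15):
                q=C[i]+f*d; t=np.arange(-3,3.01,.1); s=map_coordinates(g,[q[1]+t*m[1],q[0]+t*m[0]],order=3)
                gr=np.abs(np.gradient(s)); k=gr.argmax()
                if 3<k<len(t)-4 and gr[k]>.25: par.append((i,f,q+t[k]*m,m))
        def r(x):
            C=np.array([proj(p,X) for X in poly(x)]); return [ (C[i]+f*(C[i+1]-C[i])-q)@m for i,f,q,m in par]
        s=least_squares(r,x0,loss="soft_l1",f_scale=.3); x0=s.x
    return x0,len(par),np.sqrt(np.mean(np.array(r(x0))**2)),s
p=snapshot("top"); im=np.load("pics_last.npy")
for ch,name in ((im,"grey"),(im[:,:,2],"blue"),(im[:,:,1],"green")):
    x,n,e,_=edgefit(ch,p,lambda x:T(x[0],x[1],0,x[2])(rect(.075,.055,.03)),[.509,-.0255,-.105]); print("block",name,x[:2],np.degrees(x[2]),n,e)
    x,n,e,_=edgefit(ch,p,lambda x:T(x[0],x[1],0,x[2])(rect(.058,.04,.006)),[.41,-.224,.523]); print("mount",name,x[:2],np.degrees(x[2]),n,e)
# insert blobs: darkest/yellowest spot = lowest blue
for yaw in (-6.5,):
    B=T(.509,-.0255,0,np.radians(yaw)); pix=[]
    b=gaussian_filter(im[:,:,2].astype(float),.5); bg=gaussian_filter(im[:,:,2].astype(float),4)
    ids=[(.045,.028),(-.045,.028),(-.045,-.028),(.045,-.028)]
    for a,c in ids:
        q=proj(p,B([a,c,.03])); yy,xx=np.mgrid[int(q[1])-3:int(q[1])+5,int(q[0])-3:int(q[0])+5]
        w=np.clip(bg[yy,xx]-b[yy,xx]-3,0,None); pix.append([(w*xx).sum()/w.sum(),(w*yy).sum()/w.sum()])
    pix=np.array(pix)
    f=lambda x:np.concatenate([proj(p,T(x[0],x[1],0,x[2])([a,c,.03]))-u for (a,c),u in zip(ids,pix)])
    s=least_squares(f,[.509,-.0255,-.1]); print("inserts",s.x[:2],np.degrees(s.x[2]),np.round(s.fun,2))
# block front in the current scene image is partly hidden: fit from empty-bench scene0
import cv2
p=snapshot("scene"); im=cv2.cvtColor(cv2.imread("pics/scene0.png"),cv2.COLOR_BGR2RGB)
for ch,name in ((im,"grey"),(im[:,:,2],"blue")):
    x,n,e,_=edgefit(ch,p,lambda x:T(x[0],x[1],0,x[2])(rect(.075,.055,.03)),[.509,-.0255,-.105]); print("block scene",name,x[:2],np.degrees(x[2]),n,e)
    x,n,e,_=edgefit(ch,p,lambda x:T(x[0],x[1],0,x[2])(rect(.058,.04,.006)),[.41,-.224,.523]); print("mount scene",name,x[:2],np.degrees(x[2]),n,e)
im=p["image"]
x,n,e,_=edgefit(im,p,lambda x:T(x[0],x[1],.0564,x[2])(rect(.058,.04,.008)),[.5097,-.0256,-.113]); print("mount held",x[:2],np.degrees(x[2]),n,e)
E
```

```text
block grey [ 0.50946391 -0.02564927] -4.937674953627946 56 0.32016677303923374
mount grey [ 0.41084939 -0.22223874] 27.633451155899902 60 0.21056247297206912
block blue [ 0.50911149 -0.02624677] -5.313630086143535 60 0.5924397235799829
mount blue [ 0.41292264 -0.2270275 ] 20.743333971414764 36 1.3244059421357746
block green [ 0.50920193 -0.0266898 ] -4.515077484589657 59 0.5413301004374252
mount green [ 0.41106897 -0.22296249] 27.9951374674429 60 0.6683617768614039
inserts [ 0.50922125 -0.02605133] -5.979921385126783 [ 0.35  0.38 -0.14 -0.09  0.01 -0.16 -0.22 -0.13]
block scene grey [ 0.51024609 -0.02584737] -7.040528164938064 47 0.972985056214607
mount scene grey [ 0.41432591 -0.22341581] 27.550834730149912 60 0.5281313604723862
block scene blue [ 0.51080782 -0.02559972] -6.8930912543642835 51 1.1291962258266168
mount scene blue [ 0.41765336 -0.22403528] 26.87466181362805 54 1.0861131437703908
mount held [ 0.51364339 -0.02571609] -6.897963623526119 57 0.799529671650973
```

Insert-based fits give a block yaw of about -6 (edges about -5), so I'll use -5.7 with centre (.5095,-.0258). Now to the final pose, with the mount's underside at 45 mm.

```bash
python3 -c "
from h import *
go(.5095,-.0258,.0738,84.3)"
```

```text
shift [ 0.2 -0.2 11.2] len 11 twist -0.014 yang 83.5 F [ 0.8  0.3 -4.1] clk 23.4 w 0.314 pos [ 0.5097 -0.0256  0.085 ] j [ -3.   8. -20.  62.  -0.   4.]
```

```bash
python3 -m jog '[[0,[0,0,4],-0.007],[0,[0,0,8],-0.014],[0,[0,0,11],-0.014],[0,[0,0,11],-0.014],[0,[0,0,11],-0.014]]'; python3 - <<'E'
from h import *
go(.5095,-.0258,.0738,84.3)
s=shots(); p=s["scene"]; st=get_state(); t=st["tool_pos"]; R=np.array(st["tool_rot"]); yaw=np.arctan2(R[1,1],R[0,1])-np.pi/2
print("tilt deg",np.degrees(np.arccos(-R[2,2])))
for l in ("hole0","insert0","bail_mid","hook_seat","brush_washer"): pp(l,p)
M=T(t[0],t[1],t[2]-.0286,yaw); B=T(.5095,-.0258,0,np.radians(-5.7))
th=np.linspace(0,6.283,20); c=lambda x,y,z,r=.006:np.c_[x+r*np.cos(th),y+r*np.sin(th),0*th+z]
L=[(M(rect(.058,.04,0)),(0,255,255))]+[(M(c(a,b,.004)),(0,0,255)) for a in(.045,-.045) for b in(.028,-.028)]+[(B(c(a,b,.03,.0035)),(255,0,0)) for a in(.045,) for b in(.028,-.028)]+[(B(rect(.075,.055,.03)),(0,255,0))]
a=[crop(p,233,222,50,40,8),crop(p,233,222,50,40,8,L)]
b=[crop(p,333,185,66,53,6),cv2.cvtColor(s["top"]["image"],cv2.COLOR_RGB2BGR)[100:300,130:390]]
b=[cv2.resize(x,(400,280)) for x in b]
cv2.imwrite("pics/c10.png",np.vstack([np.hstack(a),np.hstack(b)]))
E
```

```text
clock: 24.02
tool_pos: [0.5097, -0.0256, 0.074]
tool_rot: [[-0.995, 0.099, -0.004], [0.099, 0.995, 0.0], [0.004, -0.0, -1.0]]
contact_force: [0.1, -0.2, -2.7]
width: 0.32
shift [ 0.2 -0.2  0.2] len 0 twist -0.0 yang 84.3 F [ 0.1 -0.2 -2.7] clk 24.025 w 0.32 pos [ 0.5097 -0.0256  0.074 ] j [ -3.   9. -21.  61.  -0.   3.]
tilt deg 0.23464004776630193
call hole0 33 [ 3.346e-01 -4.402e-01 -3.000e-04] 0.95 [113. 212.]
call hole0 33 [ 0.5523 -0.0062  0.0476] 0.91 [242. 227.]
call hole0 33 [ 4.087e-01 -3.647e-01 -2.000e-04] 0.9 [136. 223.]
call insert0 33 [ 0.5539 -0.0042  0.0285] 0.93 [243. 230.]
call insert0 33 [ 0.4623 -0.0515  0.0292] 0.62 [224. 212.]
call bail_mid 33 [0.5678 0.2958 0.2164] 0.6 [334. 181.]
call bail_mid 33 [0.3611 0.0931 0.1579] 0.6 [255. 159.]
call hook_seat 33 [0.5689 0.2991 0.2156] 0.96 [335. 181.]
call brush_washer 33 [ 0.3631  0.0911 -0.0042] 0.85 [255. 188.]
call brush_washer 33 [0.5607 0.2922 0.0575] 0.59 [325. 208.]
call brush_washer 33 [ 0.4601 -0.0471  0.0464] 0.41 [224. 208.]
```

View pics/c10.png

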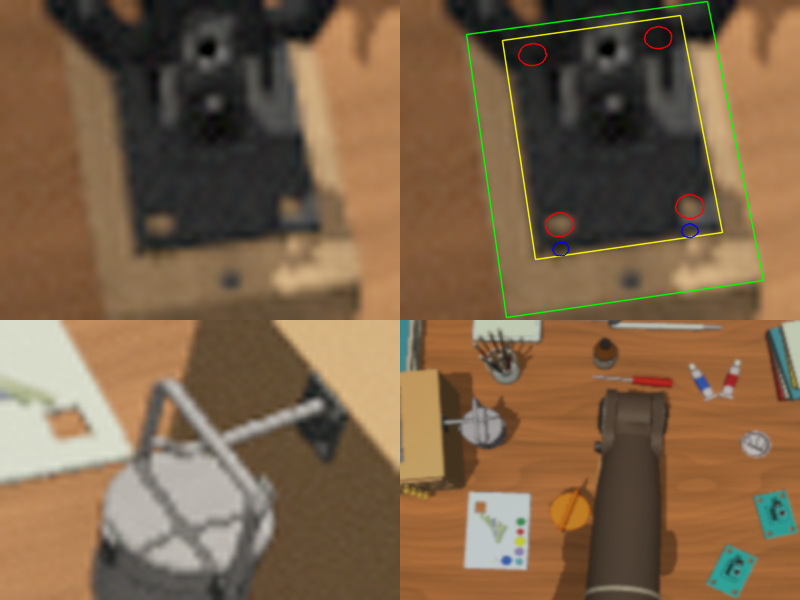

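The holes match prediction within about 0.3 px, and the block outline fits. The washer hangs upright on the hook. Everything is still, so I'm handing in.

```bash
python3 -c "
from h import *
s=get_state(); print(np.round(s['qd'],2),s['width'],np.round(s['contact_force'],1)); print(sign_off())"
```

```text
[-0.02  0.07 -0.17 -0.02 -0.03  0.04] 0.31823100948616995 [-0.2  0.4 -4.1]
the job is handed in; nothing more can be done
None
```

I hung the brush washer on the chest hook, then gripped the dark lamp mount by its boss and held it over the block. I signed off at about 24 s with the arm still holding it there; no verdict was reported.

**Washer:** It stayed upright when I lifted and carried it by the bail. The last pictures show it hanging upright on the hook, with the wire under the bar near its middle.

**Mount:**
- It is held level (0.23° tilt) and still, with the joints reading near zero speed. The force reading is just its weight.
- Its underside is about 15 mm above the block. That height comes from the gripper's height when it took the mount off the bench.
- The two front holes match the predicted position within about 0.3 px. I estimate they line up with the inserts to about 1–2 mm.
- The two rear holes were hidden by the gripper, so I could not check them.

**Disagreements in the checks:**
- The block's yaw came out between about -4.5° and -7° depending on the method; I used -5.7°.
- The plate's front lower edge looked about 1 px (1–2 mm) higher than predicted, so height or x could be off by that much.

In the last overhead view the bystanders and look-alikes that show were where they started; I did not measure them.

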